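# Refit the backboard of a gilt mirror frame

## Task

The carved gilt mirror frame lies face down on the blanket; put its tongued backboard back. Holding the board at an angle with its far edge raised, slide the tongue under the lip into the groove of the near rail, push it in against the sprung strip until the far edge clears the far rail, and keep it pushed in while you lower the board flat and the spring bolt snaps over its far edge; then let go. Be gentle with the old frame, do not press on the mirror glass, and leave the other things on the bench alone.

Things in the scene. Friction and masses are not known exactly. Their poses are not given: they have to be found in the camera images.
- frame: Mirror frame lying face down, fixed: bare brown wooden back on top, carved gilt edges, about 320 x 260 mm, back face 42 mm above the origin (centre of its underside). x points from the near rail (groove) to the far rail (bolt), z up. Its recess, 140 mm wide in y, runs from the lip's edge at x = -92 mm to the far wall at x = +88 mm. The tongue goes in at the near rail.
- mirror (a point): Centre of the grey back of the mirror glass, which fills the middle of the recess 20 mm above the frame's origin; not to be pressed. Round it, 6 mm higher (26 mm), runs a flat wooden ledge that carries the board: frame x -92 to -72 mm at the near rail and on under the lip, +75.5 to +88 mm at the far rail, 13 mm wide along both sides. Axes as the frame.
- groove (a point): Middle of the groove's mouth, at the groove's floor, level with the ledge: frame x = -92, y = 0, z = 26 mm; axes as the frame. The groove opens toward +x, 11 mm high under a lip 5 mm thick, 140 mm wide. In it a sprung bronze strip, its face 1.5 to 4.5 mm behind the mouth (varies), resists the tongue with 6 N at first and 1 N more per mm; it has 10 mm of travel to a hard stop.
- far_rail (a point): Top edge of the recess's far wall at mid-width: frame x = +88, y = 0, z = 42 mm; axes as the frame. The far edge clears this wall only while the tongue's tip is more than 8 mm behind the groove's mouth (aim at 10 mm, at 11 to 15 N). Let go when flat, the board is pushed against this wall by the strip, its top about 1 mm below the frame's back.
- batten (a point): Centre of the brown batten on the loose backboard (180 to 300 g), the part to hold. Batten 20 mm in x, 100 mm in y, 30 mm high; this point is half-way up it, 15 mm above the board's top, 30 mm above its underside. Axes of the board: x from tongue to far edge, y along the tongue, z up. The board starts flat on the bench beside the frame, batten up, tongue roughly toward the robot.
- tongue (a point): Middle of the lower edge of the tongue's tip, on the board's underside, 118 mm in x from the batten's centre; axes as the board. Tongue 18 mm long, 130 mm wide, 6 mm thick, flush with the underside of the pale board (170 x 130 x 15 mm without tongue). Tilted over 20 degrees it cannot go fully home; under about 8 degrees the far edge meets the bolt first.
- far_edge (a point): Middle of the board's upper far edge, opposite the tongue: 15 mm above the underside, 188 mm in x from the tongue's tip, 70 mm from the batten's centre; axes as the board.
- bolt (a joint): Spring bolt, 26 mm wide, in a brass case 36 mm wide on the far rail at y = 0, case top 58 mm above the frame's origin. Bevelled on top, it sticks 12 mm out over the recess, 42.5 to 53 mm above the origin. 0 = out, grows to 0.014 m as the board's far edge, pressed down, drives it back; it snaps out over the board once that is flat. Takes about 5 to 12 N at the batten.
- brush_grip (a point): Handle of a loose brush, 150 mm long, lying between the two work places; leave alone.
- sanding_block: Loose cork sanding block 65 x 36 x 28 mm, lying beyond the brush; origin at the centre of its underside; leave alone.
- screwdriver_grip (a point): Handle of a loose screwdriver 200 mm long beyond the work; leave alone.
- bole_jar: Loose closed jar, 64 mm across, 75 mm high, beyond the work; origin under its centre; leave alone.
- acanthus: Loose carved gilt ornament, about 120 x 60 x 25 mm, beyond the work; origin under its centre; leave alone.
- mallet_grip (a point): Handle of a loose hammer 260 mm long at the left; leave alone.
- goggles: Loose safety glasses, 140 mm wide, 42 mm high, at the right; origin under the lenses; leave alone.

How it is judged:
On the way:
1. the tongue is in the groove, its tip more than 5 mm behind the mouth, while the board is still angled (more than 4 degrees) (x of tongue in the frame of groove below -0.005 m and z of tongue in the frame of groove below 0.006 m and angle between tongue's own z axis and vertical above 0.07 rad), for 0.1 s.
At the end, for the whole second after the job is handed in: The board lies flat in the frame (within about 1 degree), its far edge caught under the spring bolt, level with or just below the frame's back (to 1 mm), the bolt fully out over it, and its tongue more than 6 mm under the lip (x of tongue in the frame of groove below -0.006 m and z of tongue in the frame of groove below 0.006 m and angle between tongue's own z axis and vertical below 0.02 rad and z of far_edge in the frame of far_rail between -0.003 and 0.001 m and value of joint bolt below 0.0015 m); the robot touches nothing.
It fails at once if the board or the robot presses on the frame, the sprung strip or the bolt with more than 40 N (contact force between any of board, the fingers, the arm and frame above 40 N or contact force between board and packing above 40 N).
It fails at once if anything presses on the mirror's back with more than 4 N (contact force between any of board, the fingers and frame_c13 above 4 N).
It fails at once if another thing on the bench is moved by more than 20 mm (distance of any of brush_grip, sanding_block, screwdriver_grip, bole_jar, acanthus, mallet_grip, goggles from where it was at the start of the episode above 0.02 m).
It also fails if it takes over 51 s, if anything falls off the work surface, if the arm or the gripper's body presses on something with over 40 N, if the wrist force passes 120 N, or if a joint passes its speed limit or range.

## Robot

A 7-joint arm with a two-finger parallel gripper is mounted at the origin on the work surface. World frame = base frame: x ahead of the robot, y to its left, z up, the work surface at z = 0. Lengths are in m, angles in rad, forces in N, time in s.
With the tool pointing down it reaches from about 0.35 to 0.9 m from the base axis. Payload 8.1 kg.
Tool frame: the origin (TCP) lies on the centre line of the jaws, within the pads' length; the fingertips stand 17 mm ahead of it and the grasp point (between the pads) lies 2 mm behind it; z points along the fingers, y is the direction in which the jaws open and shut (so a half turn about z gives the same grasp; the last joint's range is limited). The gripper opens to 92 mm and grips with 3 to 60 N. Pads are 19 mm wide; open, the fingers measure 130 mm over their backs; the gripper's body (75 mm by 190 mm) begins 47 mm behind the grasp point.
Start: joints at [-1.346, 0.434, 0.025, 1.573, -0.012, 1.134, -0.075], TCP at [0.201, 0.592, 0.244] pointing down, gripper open.
Joint ranges: [-2.62, 2.62], [-0.44, 2.09], [-1.27, 1.32], [0.08, 2.57], [-1.32, 4.46], [0.12, 2], [-2.74, 2.74]. Speed limits (rad/s): [2.22, 2.22, 3.01, 3.01, 3.14, 3.14, 3.14].

## Interface

Orientations are given as a rotation vector (axis times angle).
In Python, from cell import arm, imaging, job gives the robot as it stands.
- The arm moves only by the tool jog_arm, never from a script. Its argument "moves" is a list of rows, each an object with "fingers": the closure, from -1 (fully open) to 1 (shut); "xyz": the shift along the tool's x, y, z in cm, a list of three; "angular": the turn, a rotation vector about the tool's x, y, z in rad, a list of three. In form: [{"fingers": fingers, "xyz": [dx, dy, dz], "angular": [ax, ay, az]}, ...]. A call has 1 to 12 rows; each row is the pose to reach, as a shift and turn from the pose commanded when the call began, along the tool's axes at that moment; what a row does not reach only later rows make up. A row lasts 1/8 s, in which the tool goes at most 62.5 mm and 10.7 degrees, less where a joint would pass 70% of its speed; a pose out of reach is approached as far as the arm can. A call with a gripper value outside its range is refused whole. The fingers move at their own pace and stop on an object; "grip_force" is the grip in N (left out, the last holds). Time passes only in rows, so rows that repeat a pose let the fingers close. It gives the time, the measured TCP pose, the force and the opening at its end, in the units of the state.
- arm.observe(): the state, without advancing time (a new reading comes with each control period).
- imaging.get_image(name): name is "side" or "top"; returns the picture (400x640x3 uint8, red, green, blue); there is no depth.
- imaging.camera_params(name): a dict with "fx", "fy", "cx", "cy" (pixels), "rvec" (rotation vector, rad) and "tvec" (3), from world to camera coordinates, as OpenCV has them. Camera axes: x right, y down, z forward; pixel columns grow to the right and rows downward; lengths in m; the calibration is good to about 2 mm. A picture is of the moment at which its call begins. camera_params takes no time and is no camera call.
- job.sign_off(): hands the job in, once; it reports no verdict.
The state is a dict: "clock": time; "joints": joint angles; "dq": joint speeds; "joint_efforts": joint torques, N m; "position": TCP position; "ee_rot": TCP orientation; "force": force on the tool from outside, world axes, zero at the start; "ft_torque": the same for the moment, N m; "width": opening from 0.0 (shut) to 1.0 (fully open).
Only numpy, scipy, OpenCV 4.12 (cv2) and the standard library are available. Lean on these libraries where they do the work, as an engineer would, in place of code of your own. Each camera call takes 0.05 s, during which the arm holds its last target. There are 200 camera calls.

## Working session

There is one attempt and no reset: what is moved stays moved. The work goes in short steps, Python scripts to look and compute and a tool call to move; the robot and the scene stay as the last step left them, time stands still between calls to the robot, and variables do not carry over. Pictures are saved under pics/ and viewed, about 8 in all and at most 12, crops included, and the job is handed in when it is done.

Besides the shell and the picture viewer there is one more tool, called as a command line: name --argument value ..., lists and objects as JSON in quotes. jog_arm: Moves the arm, as the interface text tells. Its arguments: {"type":"object","properties":{"moves":{"type":"array"},"grip_force":{"type":"number"}},"required":["moves"]}

```bash
mkdir -p pics
python3 - <<'E'
from cell import arm, imaging, job
import cv2
print(arm.observe())
for n in("top","side"):
    cv2.imwrite(f"pics/{n}0.png",imaging.get_image(n)[:,:,::-1]); print(n,imaging.camera_params(n))
E
```

```text
{'clock': 0.0, 'joints': array([-1.34560451,  0.43524149,  0.02496672,  1.57414131, -0.01158837,
        1.13399398, -0.07507095]), 'dq': array([-0.00129939, -0.00127066,  0.00129182, -0.00039312,  0.00074703,
        0.00074313,  0.00164461]), 'joint_efforts': array([-7.05934308e-04, -6.67835927e+01,  9.84759629e-01, -3.14475989e+01,
       -6.05568825e-02,  4.20987722e-02,  1.91971912e-04]), 'position': array([0.20111114, 0.5912222 , 0.24291629]), 'ee_rot': array([-5.12621125e-01, -3.09937313e+00,  2.56895829e-03]), 'force': array([-0.14514729,  0.1543911 , -0.36017265]), 'ft_torque': array([-0.04692098,  0.02825505,  0.00739016]), 'width': 0.9989175594823475}
top {'fx': 418.8960073205325, 'fy': 418.8960073205325, 'cx': 322.0599840064266, 'cy': 205.83016318367257, 'rvec': array([ 2.14564533, -2.12826044,  0.16356276]), 'tvec': array([-0.00124268,  0.59016494,  1.19407245])}
side {'fx': 392.100778175889, 'fy': 392.100778175889, 'cx': 315.8984981844995, 'cy': 194.80549918328228, 'rvec': array([ 2.44870585, -0.42324028,  0.16282963]), 'tvec': array([-0.57858787,  0.18416731,  1.1641787 ])}
```

View pics/top0.png

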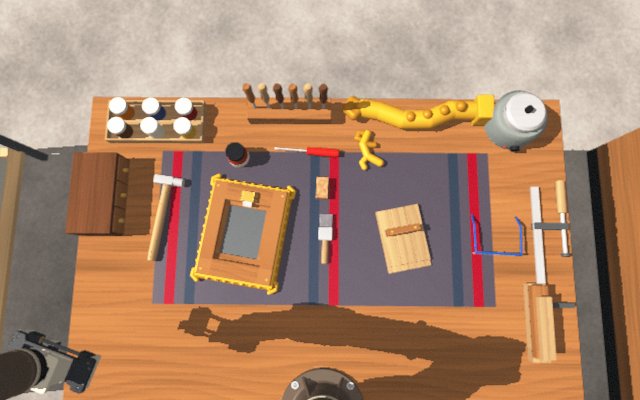

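View pics/side0.png

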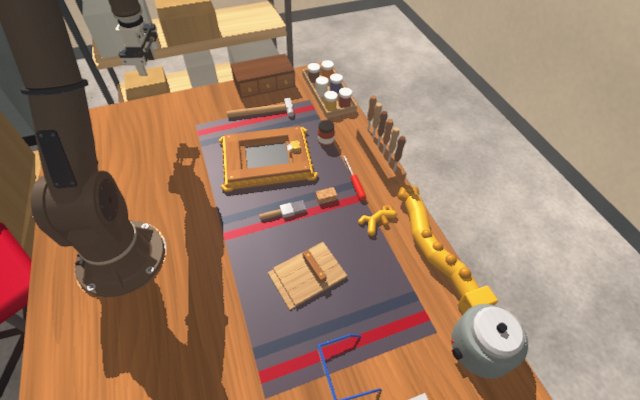

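The top view has +x up and +y to the left. The frame is at about (243,232), with its brass bolt at (248,198). The board is at about (403,239) with the batten at (404,229), and the brush and cork block lie between them at x≈325. The side view shows the same layout. Next I'll view enlarged crops to pick corners.

Run:
```python
import cv2,numpy as np
t=cv2.imread("pics/top0.png");s=cv2.imread("pics/side0.png")
def crop(im,x,y,w,h,W,H):return cv2.resize(im[y:y+h,x:x+w],(W,H),interpolation=cv2.INTER_CUBIC)
a=crop(t,185,170,120,130,400,433) #3.333
b=crop(t,365,195,75,85,400,453)
s1=crop(s,210,120,120,80,400,267)
c=np.zeros((460,800,3),np.uint8);c[:433,:400]=a;c[:453,400:]=b
cv2.imwrite("pics/cropt.png",c)
d=np.hstack([crop(s,215,120,110,80,400,291),crop(s,260,235,95,80,400,291)])
cv2.imwrite("pics/crops.png",d)
```

```text
(no output)
```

View pics/cropt.png

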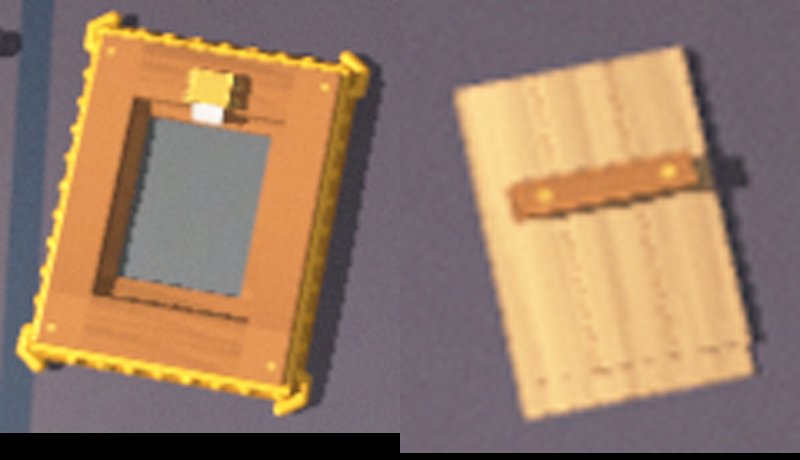

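View pics/crops.png

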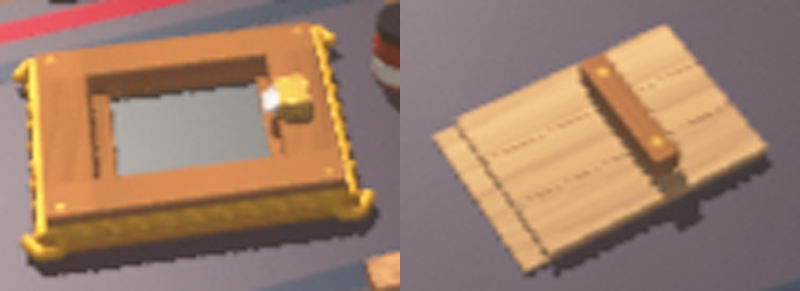

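The top crop shows four screw dots on the frame's back and two on the batten, and all six are visible in the side crop as well. I'll triangulate those and fit the board's outline by colour mask.

```bash
cat > h.py <<'E'
import numpy as np,cv2
from cell import imaging
def P(n):
    c=imaging.camera_params(n);R=cv2.Rodrigues(np.array(c['rvec']))[0]
    K=np.array([[c['fx'],0,c['cx']],[0,c['fy'],c['cy']],[0,0,1]]);return K,R,np.array(c['tvec'])
def ray(n,uv,z):
    K,R,t=P(n);o=-R.T@t;d=R.T@np.linalg.inv(K)@np.array([*uv,1.]);return o+d*(z-o[2])/d[2]
def tri(ut,us):
    M=[]
    for n in("top","side"):
        K,R,t=P(n);M.append(K@np.c_[R,t])
    X=cv2.triangulatePoints(M[0],M[1],np.array(ut,float).reshape(2,1),np.array(us,float).reshape(2,1))[:,0];X=X[:3]/X[3]
    e=[np.round((m@np.r_[X,1])[:2]/(m@np.r_[X,1])[2]-u,2) for m,u in((M[0],ut),(M[1],us))]
    return X,e
def proj(n,X):
    K,R,t=P(n);p=K@(R@np.asarray(X)+t);return p[:2]/p[2]
E
python3 - <<'E'
from h import *
np.set_printoptions(precision=4,suppress=True)
t=cv2.imread("pics/top0.png");s=cv2.imread("pics/side0.png")
def cen(im,x,y,r=2):
    g=im.astype(float)[:,:,:].sum(2);x0,y0=int(round(x)),int(round(y));w=g[y0-r:y0+r+1,x0-r:x0+r+1];w=np.clip(w-np.median(w)-20,0,None)
    yy,xx=np.mgrid[-r:r+1,-r:r+1];return np.array([x0+(w*xx).sum()/w.sum(),y0+(w*yy).sum()/w.sum()])
ft=[(111,50),(325,87),(52,328),(271,366)];fs=[(311,32),(327,171),(51,60),(60,207)]  # far-left far-right near-left near-right
pts=[]
for a,b in zip(ft,fs):
    a0=np.array(a)/3.3333+[185,170]-.35;b0=np.array(b)/3.636+[215,120]-.36
    a1,b1=cen(t,*a0),cen(s,*b0)
    X,e=tri(a1,b1);pts.append(X);print(a0,a1,b0,b1,X,e)
pts=np.array(pts);print("frame c",pts.mean(0),"sides",*[np.linalg.norm(pts[i]-pts[j]) for i,j in((0,1),(2,3),(0,2),(1,3))])
d=pts[0]+pts[1]-pts[2]-pts[3];print("yaw x",np.degrees(np.arctan2(d[1],d[0])));d=pts[0]+pts[2]-pts[1]-pts[3];print("yaw y",np.degrees(np.arctan2(-d[0],d[1])))
for a,b in zip([(144,195),(268,172)],[(202,72),(256,141)]):
    a0=np.array(a)/5.333+[365,195]-.4;b0=np.array(b)/4.2105+[260,235]-.38
    a1,b1=cen(t,*a0),cen(s,*b0);X,e=tri(a1,b1);print("bat",a0,a1,b0,b1,X,e)
# board mask
for n,im,(x,y,w,h) in(("top",t,(365,195,75,85)),("side",s,(260,235,95,80))):
    hsv=cv2.cvtColor(im,cv2.COLOR_BGR2HSV);m=np.zeros(im.shape[:2],np.uint8)
    m[y:y+h,x:x+w]=((hsv[:,:,1]>70)&(hsv[:,:,2]>120)&(hsv[:,:,0]<30))[y:y+h,x:x+w]*255
    c=max(cv2.findContours(m,0,cv2.CHAIN_APPROX_NONE)[0],key=cv2.contourArea)
    q=cv2.approxPolyDP(cv2.convexHull(c),6,True)[:,0];r=cv2.minAreaRect(c);print(n,q.tolist(),r)
    if n=="top":
        B=cv2.boxPoints(r);Z=[ray("top",p,.017) for p in B];print(np.array(Z),np.mean(Z,0),np.linalg.norm(Z[0]-Z[1]),np.linalg.norm(Z[1]-Z[2]))
    else: print([ray("side",p,.017) for p in q])
E
```

```text
[217.9503 184.6502] [217.8689 184.7379] [300.1736 128.4409] [301.1379 128.2795] [0.6617 0.3176 0.0356] [array([ 0.4 , -2.55]), array([-2.29,  0.58])]
[282.151  195.7503] [281.9794 195.6132] [304.574  166.6697] [304.9808 166.3558] [0.6199 0.1232 0.0456] [array([-0.01,  0.09]), array([ 0.09, -0.02])]
[200.2502 268.051 ] [199.8877 267.7681] [228.6664 136.1417] [228.1565 135.8912] [0.4053 0.3566 0.0445] [array([-0.01,  0.14]), array([ 0.13, -0.03])]
[265.9508 279.4511] [265.9507 279.4036] [231.1417 176.5707] [231.0491 176.3742] [0.3737 0.164  0.0429] [array([-0.01,  0.13]), array([ 0.12, -0.02])]
frame c [0.5152 0.2404 0.0421] sides 0.1991132755834922 0.19519585952743185 0.25956080287606814 0.2495976845738944
yaw x -9.031644614343307
yaw y -10.74450408198747
bat [391.6017 231.1648] [391.684 231.303] [307.5953 251.7201] [308.912  251.7291] [ 0.5179 -0.1999  0.0569] [array([ 0.12, -0.93]), array([-1.06,  0.26])]
bat [414.8531 226.852 ] [414.891  226.6896] [320.4204 268.1077] [321.2946 266.9474] [ 0.5306 -0.2644  0.0726] [array([ 0.16, -1.11]), array([-1.31,  0.33])]
top [[417, 204], [431, 264], [389, 273], [375, 212]] ((403.0965881347656, 238.04421997070312), (64.19624328613281, 44.950111389160156), 77.73522186279297)
[[ 0.5789 -0.1545  0.017 ]
 [ 0.6092 -0.2881  0.017 ]
 [ 0.4209 -0.3233  0.017 ]
 [ 0.3919 -0.1927  0.017 ]] [ 0.5002 -0.2396  0.017 ] 0.1369619744219594 0.19154365924701716
side [[323, 242], [346, 276], [289, 309], [268, 272]] ((306.7425537109375, 273.3576965332031), (44.82687759399414, 67.36217498779297), 59.58892059326172)
[array([ 0.5796, -0.1611,  0.017 ]), array([ 0.602 , -0.2881,  0.017 ]), array([ 0.4201, -0.3266,  0.017 ]), array([ 0.3964, -0.202 ,  0.017 ])]
```

```bash
cat >> h.py <<'E'
from scipy.spatial.transform import Rotation as Ro
def fr(xy,yaw,z0):  # local frame -> world
    c,s=np.cos(yaw),np.sin(yaw);return lambda p:np.array([xy[0]+c*p[0]-s*p[1],xy[1]+s*p[0]+c*p[1],z0+p[2]])
def tool(yaw,tilt): # tool rot: y along board x, z down, board tilted far edge up
    c,s=np.cos(yaw),np.sin(yaw);R=np.array([[s,c,0],[-c,s,0],[0,0,-1.]])
    ax=np.array([-s,c,0]);return Ro.from_rotvec(-ax*tilt)*Ro.from_matrix(R)
def delta(pos,rot,P1,R1):
    return np.round(rot.inv().apply(np.asarray(P1)-pos)*100,2).tolist(),np.round((rot.inv()*R1).as_rotvec(),4).tolist()
E
python3 - <<'E'
from h import *
np.set_printoptions(precision=4,suppress=True)
t=cv2.imread("pics/top0.png");s=cv2.imread("pics/side0.png")
ut=np.array([217.9,184.7]);us=[300.17,128.44];print("fl",ray("top",ut,.0445),ray("side",us,.0445))
for a,b in zip([(144,195),(268,172)],[(202,72),(256,141)]):
    a0=np.array(a)/5.333+[365,195]-.4;b0=np.array(b)/4.2105+[260,235]-.38;print("bat",*tri(a0,b0),ray("top",a0,.047),ray("side",b0,.047))
C=[ray("top",np.array(p)/5.333+[365,195]-.4,z) for p,z in(((57,90),.017),((284,47),.017),((352,375),.008),((125,420),.008))]
C=np.array(C);print(C,C.mean(0));x=C[0]+C[1]-C[2]-C[3];y=C[0]+C[3]-C[1]-C[2];print("board yaw",np.degrees(np.arctan2(x[1],x[0])),np.degrees(np.arctan2(-y[0],y[1])),np.linalg.norm(x)/2,np.linalg.norm(y)/2)
F=fr((.5127,.2400),np.radians(-9.4),.0025)
k=4
out=[]
for n,im,(x0,y0,w,h) in(("top",t,(190,172,100,110)),("side",s,(215,120,100,80))):
    I=cv2.resize(im[y0:y0+h,x0:x0+w],None,fx=k,fy=k,interpolation=cv2.INTER_CUBIC)
    for q,col in(([(-.092,-.07,.042),(.088,-.07,.042),(.088,.07,.042),(-.092,.07,.042)],(255,0,0)),([(-.072,-.057,.02),(.0755,-.057,.02),(.0755,.057,.02),(-.072,.057,.02)],(0,255,0)),([(.088,-.018,.058),(.088,.018,.058)],(255,0,255))):
        u=[(proj(n,F(p))-[x0,y0]+.5)*k for p in q];cv2.polylines(I,[np.int32(np.array(u)*8)],True,col,1,cv2.LINE_AA,3)
    out.append(I)
c=np.zeros((440,800,3),np.uint8)
for i,I in enumerate(out):c[:I.shape[0],i*400:i*400+I.shape[1]]=I
cv2.imwrite("pics/ov.png",c)
E
```

```text
fl [0.6521 0.316  0.0445] [0.6642 0.3088 0.0445]
bat [ 0.5163 -0.1993  0.0577] [array([ 0.04, -0.3 ]), array([-0.34,  0.08])] [ 0.5165 -0.2009  0.047 ] [ 0.5193 -0.1935  0.047 ]
bat [ 0.5294 -0.265   0.0684] [array([ 0.09, -0.69]), array([-0.81,  0.2 ])] [ 0.5298 -0.2693  0.047 ] [ 0.536  -0.2549  0.047 ]
[[ 0.5788 -0.1575  0.017 ]
 [ 0.6046 -0.2868  0.017 ]
 [ 0.4202 -0.3217  0.008 ]
 [ 0.3943 -0.1944  0.008 ]] [ 0.4995 -0.2401  0.0125]
board yaw 11.023943057759636 11.382362559047374 0.1881067803832054 0.13092075231608105
```

View pics/ov.png

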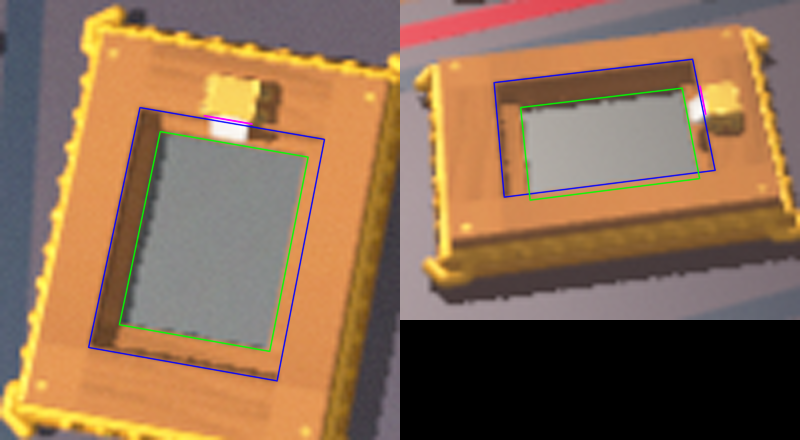

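The overlay fits the frame well in both views: centre (0.513, 0.240), yaw −9.4°, back at z ≈ 0.0445. The board corners give 188×131 mm, which is right. My side picks for the batten used the wrong vertical scale, so I'll redo those and plan the approach.

Run:
```python
from h import *
from cell import arm
np.set_printoptions(precision=4,suppress=True)
for a,b in zip([(144,195),(268,172)],[(202,72),(256,141)]):
    a0=np.array(a)/5.333+[365,195]-.4;b0=np.array(b)/[4.2105,3.6375]+[260,235]-.38;print("bat",*tri(a0,b0))
o=arm.observe();print(delta(o['position'],Ro.from_rotvec(o['ee_rot']),[.523,-.235,.15],tool(np.radians(11.2),0)))
```

```text
bat [ 0.5166 -0.2011  0.0456] [array([-0.,  0.]), array([ 0., -0.])]
bat [ 0.5302 -0.2696  0.0459] [array([ 0.01, -0.11]), array([-0.13,  0.03])]Traceback (most recent call last):
  File "<stdin>", line 6, in <module>
  File "h.py", line 22, in tool
    ax=np.array([-s,c,0]);return Ro.from_rotvec(-ax*tilt)*Ro.from_matrix(R)
                                                          ~~~~~~~~~~~~~~^^^
  File "scipy/spatial/transform/_rotation.pyx", line 1143, in scipy.spatial.transform._rotation.Rotation.from_matrix
ValueError: Non-positive determinant (left-handed or null coordinate frame) in rotation matrix 0: [[ 0.1942  0.981   0.    ]
 [-0.981   0.1942  0.    ]
 [ 0.      0.     -1.    ]].
```

```bash
sed -i 's/R=np.array(\[\[s,c,0\],\[-c,s,0\]/R=np.array([[-s,c,0],[c,s,0]/' h.py
python3 - <<'E'
from h import *
from cell import arm
o=arm.observe();print(delta(o['position'],Ro.from_rotvec(o['ee_rot']),[.523,-.235,.15],tool(np.radians(11.2),0)))
print(tool(0,.2).apply([0,1,0]))
E
```

```text
([-57.08, -67.85, 9.4], [-0.0011, 0.0008, 1.0474])
[0.98006658 0.         0.19866933]
```

jog_arm --moves '[{"fingers": -1,"xyz": [-57.1,-67.9,9.4],"angular": [0,0,1.047]},{"fingers": -1,"xyz": [-57.1,-67.9,9.4],"angular": [0,0,1.047]},{"fingers": -1,"xyz": [-57.1,-67.9,9.4],"angular": [0,0,1.047]},{"fingers": -1,"xyz": [-57.1,-67.9,9.4],"angular": [0,0,1.047]},{"fingers": -1,"xyz": [-57.1,-67.9,9.4],"angular": [0,0,1.047]},{"fingers": -1,"xyz": [-57.1,-67.9,9.4],"angular": [0,0,1.047]},{"fingers": -1,"xyz": [-57.1,-67.9,9.4],"angular": [0,0,1.047]},{"fingers": -1,"xyz": [-57.1,-67.9,9.4],"angular": [0,0,1.047]},{"fingers": -1,"xyz": [-57.1,-67.9,9.4],"angular": [0,0,1.047]},{"fingers": -1,"xyz": [-57.1,-67.9,9.4],"angular": [0,0,1.047]},{"fingers": -1,"xyz": [-57.1,-67.9,9.4],"angular": [0,0,1.047]},{"fingers": -1,"xyz": [-57.1,-67.9,9.4],"angular": [0,0,1.047]}]'

```text
clock: 1.6
position: [0.4723, -0.105, 0.1644]
ee_rot: [-1.993, -2.429, -0.0]
force: [1.3, 0.6, -0.2]
width: 1.005
```

```bash
cat > g.py <<'E'
import sys
from h import *
from cell import arm
def go(P1,R1):
    o=arm.observe();print(round(o['clock'],2),np.round(o['position'],4),'F',np.round(o['force'],1),'M',np.round(o['ft_torque'],2),'w',round(o['width'],3));print(delta(o['position'],Ro.from_rotvec(o['ee_rot']),P1,R1))
E
python3 -c "
from g import *
go([.523,-.235,.1],tool(np.radians(11.2),0))"
```

```text
1.6 [ 0.4723 -0.105   0.1644] F [ 1.3  0.6 -0.2] M [ 0.   -0.03  0.04] w 1.005
([-13.75, 2.43, 6.44], [0.0002, -0.0003, 0.0011])
```

jog_arm --moves '[{"fingers": -1,"xyz": [-13.7,2.4,5.0],"angular": [0,0,0]},{"fingers": -1,"xyz": [-13.7,2.4,6.4],"angular": [0,0,0]},{"fingers": -1,"xyz": [-13.7,2.4,6.4],"angular": [0,0,0]},{"fingers": -1,"xyz": [-13.7,2.4,6.4],"angular": [0,0,0]},{"fingers": -1,"xyz": [-13.7,2.4,6.4],"angular": [0,0,0]}]'

```text
clock: 2.22
position: [0.5218, -0.2321, 0.1006]
ee_rot: [-1.992, -2.428, -0.0]
force: [0.2, 0.1, 0.2]
width: 0.999
```

```bash
python3 -c "
from g import *
go([.523,-.235,.037],tool(np.radians(11.2),0))"
```

```text
2.23 [ 0.5218 -0.2321  0.1006] F [0.2 0.1 0.2] M [-0.1   0.07 -0.03] w 0.999
([-0.32, 0.06, 6.36], [-0.0005, -0.0009, 0.0009])
```

jog_arm --moves '[{"fingers": -1,"xyz": [-0.3,0.1,3.5],"angular": [0,0,0]},{"fingers": -1,"xyz": [-0.3,0.1,6.4],"angular": [0,0,0]},{"fingers": -1,"xyz": [-0.3,0.1,6.4],"angular": [0,0,0]},{"fingers": -1,"xyz": [-0.3,0.1,6.4],"angular": [0,0,0]}]'

```text
clock: 2.72
position: [0.5243, -0.2352, 0.0381]
ee_rot: [1.992, 2.428, 0.001]
force: [-0.4, -1.0, 0.1]
width: 1.002
```

jog_arm --grip_force 50 --moves '[{"fingers": 1,"xyz": [0,0,0],"angular": [0,0,0]},{"fingers": 1,"xyz": [0,0,0],"angular": [0,0,0]},{"fingers": 1,"xyz": [0,0,0],"angular": [0,0,0]},{"fingers": 1,"xyz": [0,0,0],"angular": [0,0,0]},{"fingers": 1,"xyz": [0,0,0],"angular": [0,0,0]},{"fingers": 1,"xyz": [0,0,0],"angular": [0,0,0]},{"fingers": 1,"xyz": [0,0,0],"angular": [0,0,0]},{"fingers": 1,"xyz": [0,0,0],"angular": [0,0,0]}]'

```text
clock: 3.72
position: [0.5237, -0.2358, 0.0367]
ee_rot: [1.994, 2.428, 0.0]
force: [0.0, -0.6, 0.1]
width: 0.219
```

```bash
python3 -c "
from g import *
from cell import imaging
o=arm.observe();R=Ro.from_rotvec(o['ee_rot']);print(R.as_matrix())
go([.523,-.235,.237],tool(np.radians(11.2),0))"
```

```text
[[-1.94549185e-01  9.80892762e-01  7.05573665e-05]
 [ 9.80892764e-01  1.94549185e-01  7.39523996e-06]
 [-6.47294077e-06  7.06479481e-05 -9.99999997e-01]]
3.73 [ 0.5237 -0.2358  0.0367] F [ 0.  -0.6  0.1] M [-0.09  0.01 -0.04] w 0.219
([0.09, -0.05, -20.03], [0.0001, 0.0, 0.0003])
```

jog_arm --moves '[{"fingers": 1,"xyz": [0,0,-2],"angular": [0,0,0]},{"fingers": 1,"xyz": [0,0,-6],"angular": [0,0,0]},{"fingers": 1,"xyz": [0,0,-11],"angular": [0,0,0]},{"fingers": 1,"xyz": [0,0,-15],"angular": [0,0,0]},{"fingers": 1,"xyz": [0,0,-15],"angular": [0,0,0]},{"fingers": 1,"xyz": [0,0,-15],"angular": [0,0,0]}]'

```text
clock: 4.47
position: [0.5231, -0.2352, 0.1859]
ee_rot: [-1.992, -2.427, 0.0]
force: [0.1, -0.4, -2.3]
width: 0.214
```

```bash
cat >> g.py <<'E'
FY=np.radians(-9.4);F=fr((.5127,.2400),FY,.0025);HT=.035;YO=0.
def tgt(x,z,deg,y=0.,yaw=0.):  # tongue tip x,z in groove frame (m)
    th=np.radians(deg);ex=np.array([np.cos(th),0,np.sin(th)]);ez=np.array([-np.sin(th),0,np.cos(th)])
    return F(np.array([-.092+x,y+YO,.026+z])+.118*ex+HT*ez),tool(FY+yaw,th)
def where():
    o=arm.observe();R=Ro.from_rotvec(o['ee_rot']);p=o['position']+R.apply([0,-.118,HT])
    c,s=np.cos(FY),np.sin(FY);d=p-F([-.092,0,.026]);y=R.apply([0,1,0])
    f=o['force'];print('tongue mm',np.round(1e3*np.array([c*d[0]+s*d[1],-s*d[0]+c*d[1],d[2]]),1),'tilt',round(np.degrees(np.arcsin(y[2])),2),'yaw',round(np.degrees(np.arctan2(y[1],y[0])-FY),2),'Ff',np.round([c*f[0]+s*f[1],-s*f[0]+c*f[1],f[2]],1))
E
python3 -c "
from g import *
go(*tgt(.02,.10,12))"
```

```text
4.47 [ 0.5231 -0.2352  0.1859] F [ 0.1 -0.4 -2.3] M [-0.07  0.03 -0.03] w 0.214
([45.53, 11.62, -0.11], [-0.2082, -0.0385, 0.3589])
```

jog_arm --moves '[{"fingers": 1,"xyz": [5,1.3,0],"angular": [-0.025,-0.005,0.04]},{"fingers": 1,"xyz": [10,2.6,0],"angular": [-0.05,-0.01,0.08]},{"fingers": 1,"xyz": [15,3.8,0],"angular": [-0.07,-0.013,0.12]},{"fingers": 1,"xyz": [20,5.1,0],"angular": [-0.09,-0.017,0.16]},{"fingers": 1,"xyz": [25,6.4,0],"angular": [-0.115,-0.02,0.2]},{"fingers": 1,"xyz": [30,7.6,0],"angular": [-0.14,-0.025,0.24]},{"fingers": 1,"xyz": [35,8.9,0],"angular": [-0.16,-0.03,0.28]},{"fingers": 1,"xyz": [40,10.2,-0.1],"angular": [-0.185,-0.034,0.32]},{"fingers": 1,"xyz": [43.5,11.1,-0.1],"angular": [-0.2,-0.037,0.343]},{"fingers": 1,"xyz": [45.5,11.6,-0.1],"angular": [-0.208,-0.0385,0.359]},{"fingers": 1,"xyz": [45.5,11.6,-0.1],"angular": [-0.208,-0.0385,0.359]},{"fingers": 1,"xyz": [45.5,11.6,-0.1],"angular": [-0.208,-0.0385,0.359]}]'

```text
clock: 5.98
position: [0.5483, 0.2316, 0.1867]
ee_rot: [2.269, 1.922, 0.199]
force: [-0.7, -0.0, -2.0]
width: 0.218
```

Run:
```python
from g import *
where();go(*tgt(.015,.03,12))
k=4;out=[]
for n in("top","side"):
    im=imaging.get_image(n)[:,:,::-1];o=arm.observe();R=Ro.from_rotvec(o['ee_rot']);
    B=lambda p:o['position']+R.apply([p[1],-.118+p[0],HT-p[2]])
    q=[B(p) for p in((0,-.065,0),(0,.065,0),(.188,.065,.015),(.188,-.065,.015),(.018,-.065,.015),(.018,.065,.015))]
    u=np.array([proj(n,x) for x in q]);c0=(u.mean(0)-[48,55]).astype(int);x0,y0=c0
    I=cv2.resize(im[y0:y0+110,x0:x0+97],None,fx=k,fy=k,interpolation=cv2.INTER_CUBIC)
    for a in u:cv2.drawMarker(I,tuple(np.int32((a-c0+.5)*k)),(255,0,0),cv2.MARKER_CROSS,10,1)
    out.append(I[:,:388])
cv2.imwrite("pics/held.png",np.hstack(out))
```

```text
tongue mm [20.3 -2.5 99.5] tilt 11.97 yaw -0.04 Ff [-0.7 -0.1 -2. ]
5.97 [0.5483 0.2316 0.1867] F [-0.7 -0.  -2. ] M [-0.05  0.29  0.  ] w 0.218
([0.27, -1.97, 6.68], [-0.0004, 0.0029, -0.0007])
```

View pics/held.png

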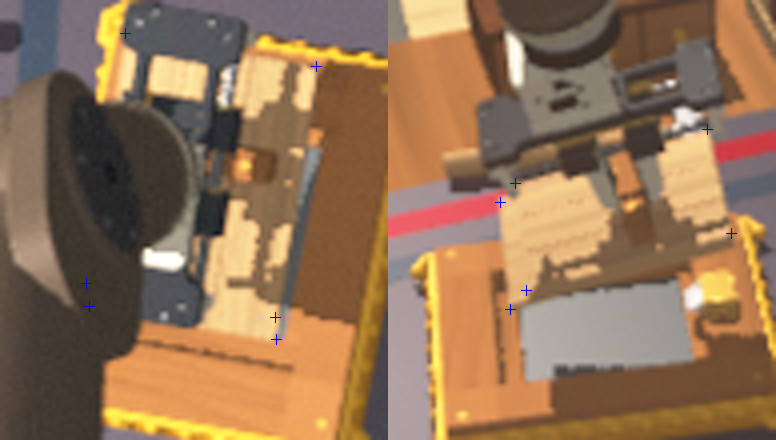

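The board in the grip matches the prediction in the top view to within 1 px. In the side view it sits about 2 px higher, so I'll let ledge contact set the height.

jog_arm --moves '[{"fingers": 1,"xyz": [0.3,-1.0,3.3],"angular": [0,0.003,0]},{"fingers": 1,"xyz": [0.3,-2.0,6.7],"angular": [0,0.003,0]},{"fingers": 1,"xyz": [0.3,-2.0,6.7],"angular": [0,0.003,0]},{"fingers": 1,"xyz": [0.3,-2.0,6.7],"angular": [0,0.003,0]},{"fingers": 1,"xyz": [0.3,-2.0,6.7],"angular": [0,0.003,0]}]'

```text
clock: 6.7
position: [0.545, 0.2371, 0.1196]
ee_rot: [2.27, 1.923, 0.21]
force: [0.2, 0.7, -2.0]
width: 0.214
```

Run:
```python
from g import *
where();go(*tgt(.012,.006,12));go(*tgt(.012,.00,12))
```

```text
tongue mm [16.4  2.7 32. ] tilt 12.16 yaw -0.07 Ff [ 0.1  0.7 -2. ]
6.7 [0.545  0.2371 0.1196] F [ 0.2  0.7 -2. ] M [-0.04  0.38 -0.  ] w 0.214
([-0.25, -0.96, 2.49], [0.0029, -0.004, -0.0011])
6.7 [0.545  0.2371 0.1196] F [ 0.2  0.7 -2. ] M [-0.04  0.38 -0.  ] w 0.214
([-0.25, -1.09, 3.07], [0.0029, -0.004, -0.0011])
```

jog_arm --moves '[{"fingers": 1,"xyz": [-0.2,-0.6,1.2],"angular": [0.003,-0.004,0]},{"fingers": 1,"xyz": [-0.2,-1.0,2.4],"angular": [0.003,-0.004,0]},{"fingers": 1,"xyz": [-0.2,-1.0,2.4],"angular": [0.003,-0.004,0]},{"fingers": 1,"xyz": [-0.2,-1.0,2.4],"angular": [0.003,-0.004,0]}]'

```text
clock: 7.2
position: [0.5389, 0.2357, 0.0923]
ee_rot: [2.27, 1.924, 0.198]
force: [0.7, 0.9, -2.6]
width: 0.212
```

Run:
```python
from g import *
where();go(*tgt(.012,.002,12))
```

```text
tongue mm [10.3  0.   5.3] tilt 11.88 yaw -0.02 Ff [ 0.6  1.  -2.6]
7.2 [0.5389 0.2357 0.0923] F [ 0.7  0.9 -2.6] M [-0.06  0.38 -0.02] w 0.212
([-0.0, 0.09, 0.33], [-0.0021, 0.002, -0.0003])
```

jog_arm --moves '[{"fingers": 1,"xyz": [0,-0.02,0.1],"angular": [0,0,0]},{"fingers": 1,"xyz": [0,-0.04,0.2],"angular": [0,0,0]},{"fingers": 1,"xyz": [0,-0.06,0.3],"angular": [0,0,0]},{"fingers": 1,"xyz": [0,-0.06,0.3],"angular": [0,0,0]}]'

```text
clock: 7.7
position: [0.5388, 0.2359, 0.0893]
ee_rot: [2.27, 1.924, 0.198]
force: [-0.2, 0.2, -1.6]
width: 0.217
```

```bash
python3 -c "
from g import *
where()"
```

```text
tongue mm [10.2  0.1  2.3] tilt 11.88 yaw -0.01 Ff [-0.3  0.2 -1.6]
```

jog_arm --moves '[{"fingers": 1,"xyz": [0,-0.02,0.1],"angular": [0,0,0]},{"fingers": 1,"xyz": [0,-0.02,0.1],"angular": [0,0,0]}]'

```text
clock: 7.95
position: [0.5388, 0.2358, 0.0883]
ee_rot: [2.27, 1.924, 0.198]
force: [-0.0, 0.0, -2.6]
width: 0.212
```

```bash
python3 -c "
from g import *
where()"
```

```text
tongue mm [10.2  0.1  1.3] tilt 11.88 yaw -0.02 Ff [-0.   0.  -2.6]
```

jog_arm --moves '[{"fingers": 1,"xyz": [0,-0.01,0.05],"angular": [0,0,0]},{"fingers": 1,"xyz": [0,-0.02,0.1],"angular": [0,0,0]},{"fingers": 1,"xyz": [0,-0.02,0.1],"angular": [0,0,0]}]'

```text
clock: 8.32
position: [0.5389, 0.2358, 0.0873]
ee_rot: [2.27, 1.924, 0.198]
force: [0.1, -0.0, -2.2]
width: 0.212
```

jog_arm --moves '[{"fingers": 1,"xyz": [0,-0.01,0.05],"angular": [0,0,0]},{"fingers": 1,"xyz": [0,-0.02,0.1],"angular": [0,0,0]},{"fingers": 1,"xyz": [0,-0.02,0.1],"angular": [0,0,0]}]'

```text
clock: 8.7
position: [0.5389, 0.2358, 0.0863]
ee_rot: [2.27, 1.924, 0.199]
force: [0.6, 0.2, -1.8]
width: 0.212
```

```bash
python3 -c "
from g import *
where();go(*tgt(0,0,12))"
```

```text
tongue mm [10.3  0.2 -0.7] tilt 11.88 yaw -0.02 Ff [ 0.6  0.3 -1.8]
8.7 [0.5389 0.2358 0.0863] F [ 0.6  0.2 -1.8] M [-0.01  0.33 -0.01] w 0.212
([-0.02, -1.0, -0.31], [-0.002, 0.0016, -0.0003])
```

jog_arm --moves '[{"fingers": 1,"xyz": [0,-0.01,0.05],"angular": [0,0,0]},{"fingers": 1,"xyz": [0,-0.02,0.1],"angular": [0,0,0]},{"fingers": 1,"xyz": [0,-0.02,0.1],"angular": [0,0,0]}]'

```text
clock: 9.07
position: [0.5392, 0.2358, 0.0856]
ee_rot: [2.27, 1.924, 0.199]
force: [-0.8, -0.8, 2.6]
width: 0.213
```

jog_arm --moves '[{"fingers": 1,"xyz": [0,-0.01,0.05],"angular": [0,0,0]},{"fingers": 1,"xyz": [0,-0.02,0.1],"angular": [0,0,0]},{"fingers": 1,"xyz": [0,-0.02,0.1],"angular": [0,0,0]}]'

```text
clock: 9.45
position: [0.5395, 0.2358, 0.0849]
ee_rot: [2.27, 1.923, 0.2]
force: [0.7, -1.6, 8.8]
width: 0.211
```

```bash
python3 -c "
from g import *
where();go(*tgt(0,0,12))"
```

```text
tongue mm [10.9  0.3 -2.2] tilt 11.93 yaw -0.05 Ff [ 0.9 -1.5  8.8]
9.45 [0.5395 0.2358 0.0849] F [ 0.7 -1.6  8.8] M [-0.18  1.16 -0.05] w 0.211
([-0.02, -1.02, -0.46], [-0.0013, 0.0011, -0.0009])
```

Contact was at a reported z of about −1.2 mm, so I'll take that as the floor. I'll lift slightly and slide in.

```bash
sed -i 's/FY,.0025)/FY,.0013)/' g.py
```

jog_arm --moves '[{"fingers": 1,"xyz": [0,0.04,-0.2],"angular": [0,0,0]},{"fingers": 1,"xyz": [0,-0.3,-0.27],"angular": [0,0,0]},{"fingers": 1,"xyz": [0,-0.6,-0.34],"angular": [0,0,0]},{"fingers": 1,"xyz": [0,-0.95,-0.41],"angular": [0,0,0]},{"fingers": 1,"xyz": [0,-0.95,-0.41],"angular": [0,0,0]}]'

```text
clock: 10.07
position: [0.5283, 0.2376, 0.0861]
ee_rot: [2.27, 1.925, 0.198]
force: [-0.7, 0.2, -2.0]
width: 0.214
```

```bash
python3 -c "
from g import *
where();go(*tgt(-.004,0.001,12))"
```

```text
tongue mm [-0.5  0.1  0.4] tilt 11.85 yaw 0.01 Ff [-0.8  0.1 -2. ]
10.07 [0.5283 0.2376 0.0861] F [-0.7  0.2 -2. ] M [-0.01  0.47  0.05] w 0.214
([-0.02, -0.34, -0.17], [-0.0027, 0.0018, 0.0002])
```

jog_arm --moves '[{"fingers": 1,"xyz": [0,-0.2,-0.1],"angular": [0,0,0]},{"fingers": 1,"xyz": [0,-0.4,-0.17],"angular": [0,0,0]},{"fingers": 1,"xyz": [0,-0.4,-0.17],"angular": [0,0,0]}]'

```text
clock: 10.45
position: [0.5266, 0.2379, 0.0878]
ee_rot: [2.269, 1.922, 0.203]
force: [6.9, -1.5, -5.6]
width: 0.208
```

jog_arm --moves '[{"fingers": 1,"xyz": [0,-0.1,-0.02],"angular": [0,0,0]},{"fingers": 1,"xyz": [0,-0.2,-0.04],"angular": [0,0,0]},{"fingers": 1,"xyz": [0,-0.2,-0.04],"angular": [0,0,0]}]'

```text
clock: 10.82
position: [0.5251, 0.2381, 0.088]
ee_rot: [2.269, 1.921, 0.204]
force: [7.6, -1.7, -5.3]
width: 0.214
```

```bash
python3 -c "
from g import *
where()"
```

```text
tongue mm [-3.4  0.3  1.7] tilt 12.15 yaw -0.08 Ff [ 7.8 -0.4 -5.3]
```

Force is growing softly, about 1 N/mm, so it's the strip. I'll keep pushing.

jog_arm --moves '[{"fingers": 1,"xyz": [0,-0.15,-0.02],"angular": [0,0,0]},{"fingers": 1,"xyz": [0,-0.3,-0.04],"angular": [0,0,0]},{"fingers": 1,"xyz": [0,-0.4,-0.05],"angular": [0,0,0]},{"fingers": 1,"xyz": [0,-0.4,-0.05],"angular": [0,0,0]}]'

```text
clock: 11.32
position: [0.5223, 0.2386, 0.0882]
ee_rot: [2.268, 1.92, 0.206]
force: [10.4, -2.8, -4.3]
width: 0.214
```

```bash
python3 -c "
from g import *
where()"
```

```text
tongue mm [-6.1  0.4  1.7] tilt 12.26 yaw -0.11 Ff [10.7 -1.  -4.3]
```

jog_arm --moves '[{"fingers": 1,"xyz": [0,-0.15,-0.02],"angular": [0,0,0]},{"fingers": 1,"xyz": [0,-0.3,-0.04],"angular": [0,0,0]},{"fingers": 1,"xyz": [0,-0.45,-0.05],"angular": [0,0,0]},{"fingers": 1,"xyz": [0,-0.45,-0.05],"angular": [0,0,0]}]'

```text
clock: 11.82
position: [0.5192, 0.2392, 0.0884]
ee_rot: [2.267, 1.918, 0.209]
force: [13.5, -4.5, -2.4]
width: 0.217
```

```bash
python3 -c "
from g import *
where()"
```

```text
tongue mm [-9.2  0.6  1.6] tilt 12.39 yaw -0.15 Ff [14.1 -2.2 -2.4]
```

```bash
cat >> g.py <<'E'
def arc(a,zs): # a: list of tilts; zs: tongue z at each; x fixed
    P0,R0=tgt(0,zs[0],a[0])
    for t,z in zip(a[1:],zs[1:]): print(t,delta(P0,R0,*tgt(0,z,t)))
E
python3 -c "
from g import *
arc([12.4,11,10,9,8,7],[.0016,.0014,.0012,.001,.0008,.0006])"
```

```text
11 ([0.0, 0.08, 0.31], [0.0244, -0.0, 0.0])
10 ([0.0, 0.13, 0.54], [0.0419, 0.0, -0.0])
9 ([0.0, 0.17, 0.76], [0.0593, -0.0, 0.0])
8 ([0.0, 0.22, 0.99], [0.0768, -0.0, 0.0])
7 ([0.0, 0.26, 1.22], [0.0942, -0.0, 0.0])
```

jog_arm --moves '[{"fingers": 1,"xyz": [0,0.03,0.31],"angular": [0.024,0,0]},{"fingers": 1,"xyz": [0,0.08,0.54],"angular": [0.042,0,0]},{"fingers": 1,"xyz": [0,0.12,0.76],"angular": [0.059,0,0]},{"fingers": 1,"xyz": [0,0.17,0.99],"angular": [0.077,0,0]},{"fingers": 1,"xyz": [0,0.17,0.99],"angular": [0.077,0,0]}]'

```text
clock: 12.45
position: [0.5238, 0.2383, 0.0793]
ee_rot: [2.316, 1.957, 0.139]
force: [12.7, -4.0, 1.4]
width: 0.214
```

```bash
python3 -c "
from g import *
where();o=arm.observe();print(o['ft_torque'])"
```

```text
tongue mm [-8.8  0.5  0.8] tilt 8.02 yaw -0.19 Ff [13.2 -1.8  1.4]
[-1.08432453 -2.67546709  0.12534177]
```

```bash
python3 -c "
from g import *
arc([8,7,6,5,4,3],[.0008,.0006,.0004,.0002,0,0]);arc([4,3,2,1,0],[0,0,0,0,0])"
```

```text
7 ([0.0, 0.06, 0.23], [0.0175, -0.0, 0.0])
6 ([-0.0, 0.11, 0.45], [0.0349, -0.0, 0.0])
5 ([-0.0, 0.16, 0.68], [0.0524, -0.0, 0.0])
4 ([-0.0, 0.2, 0.91], [0.0698, -0.0, -0.0])
3 ([-0.0, 0.25, 1.12], [0.0873, -0.0, 0.0])
3 ([0.0, 0.06, 0.21], [0.0175, -0.0, 0.0])
2 ([0.0, 0.11, 0.41], [0.0349, -0.0, -0.0])
1 ([0.0, 0.17, 0.62], [0.0524, -0.0, 0.0])
0 ([0.0, 0.22, 0.83], [0.0698, -0.0, 0.0])
```

jog_arm --moves '[{"fingers": 1,"xyz": [0,-0.05,0.12],"angular": [0.009,0,0]},{"fingers": 1,"xyz": [0,-0.04,0.23],"angular": [0.018,0,0]},{"fingers": 1,"xyz": [0,-0.01,0.34],"angular": [0.026,0,0]},{"fingers": 1,"xyz": [0,0.01,0.45],"angular": [0.035,0,0]},{"fingers": 1,"xyz": [0,0.01,0.45],"angular": [0.035,0,0]}]'

```text
clock: 13.08
position: [0.5245, 0.2383, 0.0753]
ee_rot: [2.337, 1.976, 0.106]
force: [11.4, -4.5, 9.3]
width: 0.216
```

```bash
python3 -c "
from g import *
where();o=arm.observe();print(o['ft_torque'])"
```

```text
tongue mm [-9.7  0.7  0.8] tilt 6.05 yaw -0.17 Ff [12.  -2.6  9.3]
[-1.26134765 -2.47108074  0.11323888]
```

jog_arm --moves '[{"fingers": 1,"xyz": [0,0,0.12],"angular": [0.009,0,0]},{"fingers": 1,"xyz": [0,0.03,0.23],"angular": [0.018,0,0]},{"fingers": 1,"xyz": [0,0.06,0.34],"angular": [0.026,0,0]},{"fingers": 1,"xyz": [0,0.08,0.45],"angular": [0.035,0,0]},{"fingers": 1,"xyz": [0,0.08,0.45],"angular": [0.035,0,0]}]'

```text
clock: 13.7
position: [0.5252, 0.2382, 0.0704]
ee_rot: [2.358, 1.994, 0.071]
force: [10.9, -3.7, 5.4]
width: 0.215
```

```bash
python3 -c "
from g import *
where();o=arm.observe();print(o['ft_torque'])"
```

```text
tongue mm [-10.7   0.6   0. ] tilt 3.98 yaw -0.16 Ff [11.3 -1.8  5.4]
[-0.909757   -1.88384013  0.15703879]
```

jog_arm --moves '[{"fingers": 1,"xyz": [0,0.03,0.1],"angular": [0.009,0,0]},{"fingers": 1,"xyz": [0,0.05,0.21],"angular": [0.018,0,0]},{"fingers": 1,"xyz": [0,0.08,0.31],"angular": [0.026,0,0]},{"fingers": 1,"xyz": [0,0.1,0.41],"angular": [0.035,0,0]},{"fingers": 1,"xyz": [0,0.1,0.41],"angular": [0.035,0,0]}]'

```text
clock: 14.32
position: [0.5264, 0.2379, 0.0663]
ee_rot: [2.379, 2.012, 0.036]
force: [11.9, -3.4, 6.7]
width: 0.214
```

```bash
python3 -c "
from g import *
where();o=arm.observe();print(o['ft_torque'])"
```

```text
tongue mm [-10.9   0.6  -0. ] tilt 1.98 yaw -0.16 Ff [12.3 -1.4  6.7]
[-0.88248191 -1.90995096  0.1093841 ]
```

jog_arm --moves '[{"fingers": 1,"xyz": [0,0.02,0.1],"angular": [0.009,0,0]},{"fingers": 1,"xyz": [0,0.05,0.21],"angular": [0.018,0,0]},{"fingers": 1,"xyz": [0,0.07,0.31],"angular": [0.026,0,0]},{"fingers": 1,"xyz": [0,0.1,0.42],"angular": [0.035,0,0]},{"fingers": 1,"xyz": [0,0.1,0.42],"angular": [0.035,0,0]}]'

```text
clock: 14.95
position: [0.5283, 0.2376, 0.0626]
ee_rot: [-2.399, -2.028, -0.003]
force: [12.3, -3.9, 9.5]
width: 0.213
```

```bash
python3 -c "
from g import *
where();o=arm.observe();print(o['ft_torque'])"
```

```text
tongue mm [-10.1   0.6   0.2] tilt 0.07 yaw -0.18 Ff [12.7 -1.8  9.5]
[-1.10529276 -2.33621863  0.11599151]
```

jog_arm --moves '[{"fingers": 1,"xyz": [0,0,0.08],"angular": [0.004,0,0]},{"fingers": 1,"xyz": [0,0,0.16],"angular": [0.008,0,0]},{"fingers": 1,"xyz": [0,0,0.16],"angular": [0.008,0,0]}]'

```text
clock: 15.32
position: [0.5284, 0.2376, 0.0626]
ee_rot: [-2.394, -2.024, 0.004]
force: [4.0, -7.0, 28.9]
width: 0.216
```

```bash
python3 -c "
from g import *
where();o=arm.observe();print(o['ft_torque'])
cs=[]
im=imaging.get_image('side')[:,:,::-1];cs.append(cv2.resize(im[115:200,205:325],(720,510),interpolation=cv2.INTER_CUBIC))
cv2.imwrite('pics/press.png',cs[0])"
```

```text
tongue mm [-10.3   0.7   1.1] tilt -0.37 yaw -0.17 Ff [ 5.1 -6.3 28.9]
[-1.67067084 -1.49934286  0.13246637]
```

View pics/press.png

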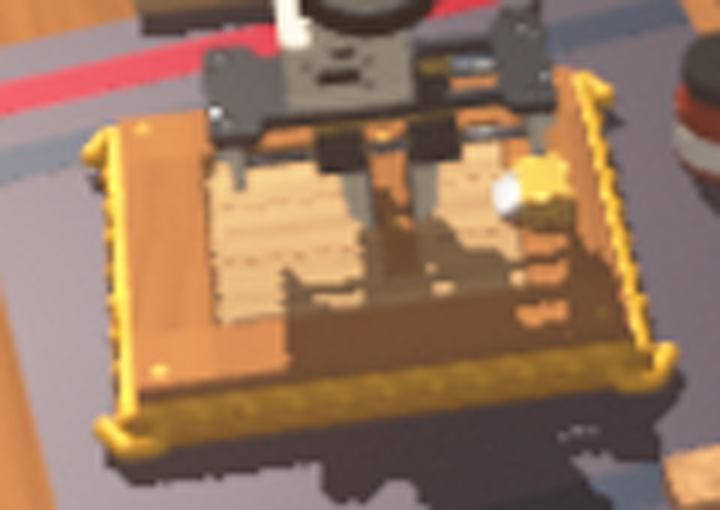

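The bolt, at about (508,195), shows white and fully out over the board. The 29 N down force with no further travel means the board is seated. I'll ease off the force first, then open only part-way so the fingers stay clear of the bolt.

jog_arm --moves '[{"fingers": 1,"xyz": [0,0,-0.12],"angular": [-0.006,0,0]},{"fingers": 1,"xyz": [0,0.1,-0.24],"angular": [-0.006,0,0]},{"fingers": 1,"xyz": [0,0.2,-0.24],"angular": [-0.006,0,0]},{"fingers": 1,"xyz": [0,0.35,-0.24],"angular": [-0.006,0,0]},{"fingers": 1,"xyz": [0,0.35,-0.24],"angular": [-0.006,0,0]}]'

```text
clock: 16.0
position: [0.5304, 0.2373, 0.0627]
ee_rot: [-2.396, -2.028, 0.002]
force: [9.3, -2.5, 5.3]
width: 0.215
```

```bash
python3 -c "
from g import *
where();o=arm.observe();print(o['ft_torque'])"
```

```text
tongue mm [-8.2  0.5  0.7] tilt -0.17 yaw -0.13 Ff [ 9.5 -0.9  5.3]
[-0.8335208  -2.18546509  0.11678949]
```

jog_arm --moves '[{"fingers": 1,"xyz": [0,0.1,-0.05],"angular": [0,0,0]},{"fingers": 1,"xyz": [0,0.2,-0.05],"angular": [0,0,0]},{"fingers": 0.2,"xyz": [0,0.2,-0.05],"angular": [0,0,0]},{"fingers": 0.2,"xyz": [0,0.2,-0.05],"angular": [0,0,0]},{"fingers": 0.2,"xyz": [0,0.2,-0.05],"angular": [0,0,0]},{"fingers": 0.2,"xyz": [0,0.2,-0.05],"angular": [0,0,0]},{"fingers": 0.2,"xyz": [0,0.2,-0.05],"angular": [0,0,0]},{"fingers": 0.2,"xyz": [0,0.2,-0.05],"angular": [0,0,0]}]'

```text
clock: 17.0
position: [0.5276, 0.2377, 0.0612]
ee_rot: [-2.391, -2.026, 0.014]
force: [-0.2, 0.4, -0.0]
width: 0.4
```

```bash
python3 -c "
from g import *
where();o=arm.observe();print(o['width'],o['ft_torque'])"
```

```text
tongue mm [-11.4   0.1   0.3] tilt -0.67 yaw -0.04 Ff [-0.3  0.4 -0. ]
0.39996075737606107 [-0.10480474  0.06965199  0.01283182]
```

Released with no forces on the tool. I'll retreat straight up and look.

jog_arm --moves '[{"fingers": 0.2,"xyz": [0,0,-2],"angular": [0,0,0]},{"fingers": 0.2,"xyz": [0,0,-6],"angular": [0,0,0]},{"fingers": 0.2,"xyz": [0,0,-12],"angular": [0,0,0]},{"fingers": 0.2,"xyz": [0,0,-17],"angular": [0,0,0]},{"fingers": 0.2,"xyz": [-10,-3,-17],"angular": [0,0,0]},{"fingers": 0.2,"xyz": [-18,-5,-17],"angular": [0,0,0]},{"fingers": 0.2,"xyz": [-25,-5,-17],"angular": [0,0,0]},{"fingers": 0.2,"xyz": [-25,-5,-17],"angular": [0,0,0]},{"fingers": 0.2,"xyz": [-25,-5,-17],"angular": [0,0,0]}]'

```text
clock: 18.12
position: [0.4377, -0.0049, 0.2325]
ee_rot: [-2.397, -2.018, 0.013]
force: [0.3, -0.1, -0.4]
width: 0.4
```

Run:
```python
from g import *
k=4;out=[]
for n,(x0,y0) in(("top",(190,172)),("side",(215,115))):
    im=imaging.get_image(n)[:,:,::-1];out.append(cv2.resize(im[y0:y0+110,x0:x0+100],None,fx=k,fy=k,interpolation=cv2.INTER_CUBIC))
cv2.imwrite("pics/end.png",np.hstack(out));where()
```

```text
tongue mm [ -59.5 -249.9  171.4] tilt -0.64 yaw -0.16 Ff [0.6 1.2 0.4]
```

View pics/end.png

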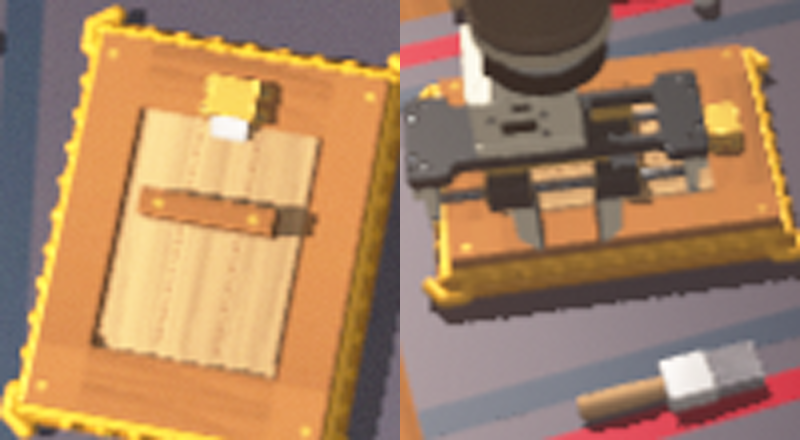

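The top view shows the board flat in the recess against the far wall. The white bolt at (230,128) is fully over its edge, at the same pixels as at the start, and the brush is in place. Handing in.

```bash
python3 -c "
from cell import job
print(job.sign_off())"
```

```text
the job is handed in; nothing more can be done
None
```

The backboard is back in the frame, caught under the spring bolt. I handed the job in at about 18 s of the 51 s allowed; the sign-off gives no verdict.

**What I did:** I gripped the batten, tilted the board 12° and felt for the ledge. I then slid the tongue in against the strip to about 9–10 mm at 14 N. Keeping it pushed in, I lowered the board flat until the bolt snapped, eased off, opened the fingers part-way to clear the bolt and backed away.

**Last checks:**
- **Seating:** with the board flat, pressing harder raised the down force to 29 N with no further travel. I took that as seated on the ledge and eased off; it stayed under the 40 N limit.
- **Tongue depth:** the last reading before release put the tip about 8 mm behind the mouth.
- **Bolt and board:** the final top picture shows the board against the far wall. The bolt is over its edge at the same pixels as at the start.
- **Hand clear:** the tool read about zero force after release.

**What disagreed or went unchecked:**
- The frame's height came out about 1.2 mm lower by touch than by camera, so I used the touch value.
- With the board in the grip, the side view showed it about 2 px higher than predicted, though the top view agreed.
- After release the tool sat at −0.7° tilt. The board's own flatness was judged only from the press and the top picture, because the arm hid the frame in the last side view.
- Of the other things on the bench, only the brush shows in the closing pictures, and it looked undisturbed. I did not measure any of them, but the arm carried everything well above them.

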